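Put the bedside things back on their own mats

ROBOT

A 6-joint arm with a two-finger parallel gripper is mounted at the origin on the work surface. World frame = base frame: x ahead of the robot, y to its left, z up, the work surface at z = 0. Lengths are in m, angles in rad, forces in N, time in s.
With the tool pointing down it reaches from about 0.4 to 0.825 m from the base axis. Payload 7 kg.
Tool frame: the origin (TCP) lies midway between the tips of the shut fingers; the grasp point (between the pads) lies 19 mm behind it; z points along the fingers, y is the line along which they close (so a half turn about z gives the same grasp; the last joint's range is limited). The gripper opens to 88 mm and grips with 3 to 60 N. Pads are 19 mm wide; open, the fingers measure 130 mm over their backs; the gripper's body (78 mm by 193 mm) begins 47 mm behind the grasp point.
Start: joints at [-0.983, 0.359, 0.012, 0, -1.224, -0.288], TCP at [0.199, -0.645, 0.227] pointing down, gripper open.
Joint ranges: [-3.07, 3.07], [-1.43, 2.12], [-1.02, 1.25], [-3.03, 1.67], [-3.05, -0], [-3.03, 3.03]. Speed limits (rad/s): [2.39, 2.39, 3.01, 3.14, 3.14, 3.14].

INTERFACE

Orientations are given as [roll, pitch, yaw] about the fixed x, y, z axes, in that order (R = Rz(yaw) Ry(pitch) Rx(roll)).
In Python, from station import telemetry, eyes, ticket, recognise, trace gives the robot as it stands. The module is installed in compiled form; this text tells all that it offers.
- The arm moves only by the tool servo_tool, never from a script. Its argument "series" is a list that holds one entry, the list of rows, each a list of 4 numbers: the shift along the tool's x, y, z in mm, then the turn about the tool's z in rad. In form: [[[x, y, z, roll], ...]]. A call has exactly 10 rows; each row shifts and turns the commanded pose from where the row before left it, along the tool's axes as they then stand; what a row does not reach is not made up. A row lasts 1/12 s, in which the tool goes at most 41.7 mm and 7.16 degrees, less where a joint would pass 70% of its speed; a pose out of reach is approached as far as the arm can. A call is refused whole if a number of a shift passes 41.7 or a number of a turn 0.125, either way. A call with a gripper value outside its range is refused whole. "claw" is the gripper's target within -1 to 1 (shut at 1, half-way at 0, fully open at -1), set as the call begins (left out, the last holds). The fingers move at their own pace and stop on an object; "grip_force" is the grip in N (left out, the last holds). Time passes only in rows, so rows that do not move let the fingers close, or fill a call up. It gives the time, the measured TCP pose, the force, the opening and the grip force at its end, in the units of the state.
- telemetry.get_state(): the state, without advancing time (a new reading comes with each control period).
- eyes.grab_frame(name): name is "scene" or "top"; returns the picture (480x640x3 uint8, red, green, blue); there is no depth.
- eyes.calibration(name): a dict with "mtx" (3x3 intrinsics, pixels), "rvec" (rotation vector, rad) and "tvec" (3), from world to camera coordinates, as OpenCV has them. Camera axes: x right, y down, z forward; pixel columns grow to the right and rows downward; lengths in m; the calibration is good to about 2 mm. A picture is of the moment at which its call begins. calibration takes no time and is no camera call.
- ticket.job_done(): hands the job in; it is judged then, once.
Trained networks look in the newest picture that a camera, given by its name, has taken for a name from the list of things; names that differ only in an ending like _2 or _b are one class to them, and where a whole thing is asked for, a point or a joint stands for the part that bears it (a point fixed in the world has none). Each returns a list of dicts, best first, with "conf" (0 to 1); they miss things now and then, are a little off and sometimes report something else, mostly with a low value. They report only what shows in the picture. A call takes as long as a camera call. They do not tell look-alikes from the thing itself.
- recognise(camera, name): "position" ([x, y, z] in m, in world coordinates, good to about 4 mm: the middle of the surface that is visible of it).
- trace(camera, name): "mask" (480x640 bool, what is visible of it).
The state is a dict: "t": time; "q": joint angles; "qd": joint speeds; "joint_efforts": joint torques, N m; "eef_pos": TCP position; "ee_rot": TCP orientation; "force": force on the tool from outside, world axes, zero at the start; "moment": the same for the moment, N m; "width": finger opening in m; "gripper_force": force on a finger pad.
Only numpy, scipy, OpenCV 4.12 (cv2) and the standard library are available. Lean on these libraries where they do the work, as an engineer would, in place of code of your own. Each camera call takes 0.05 s, during which the arm holds its last target. There are 200 camera calls.

TASK

The jar candle, bud vase, bedside clock and spectacle case have been left on each other's mats. Swap them round so that each stands upright, centred on its own mat: candle on the large round one, vase on the small round one, clock squared up on the square one, case lengthwise on the oblong one. Use the closed maroon book as the free spot whenever one has to wait, set each thing down gently and never on the bare table top, and leave the drinking glass undisturbed.

Things in the scene. Friction and masses are not known exactly. Their poses are not given: they have to be found in the camera images.
- candle: Jar candle: a plain round white ceramic jar, 64 mm diameter, with a flat wooden lid (62 mm, fixed to it); 72 mm high in all, about 0.25 kg. Stands upright; origin at the centre of its underside, z up. It belongs on the large round mat.
- vase: Bud vase: small white ceramic vase, straight round body 46 mm diameter up to 52 mm, then narrowing to a 20 mm neck; 85 mm high, about 0.18 kg. Stands upright; origin at the centre of its underside, z up. It belongs on the small round mat.
- clock: Bedside clock: a wooden block 58 x 58 mm, 64 mm high, with a round paper dial on the side that faces its +x and a thin black bar on top; about 0.25 kg. Origin at the centre of its underside, z up, x and y square to its sides. It belongs on the square mat, its sides parallel to the mat's (any of the four ways).
- case: Spectacle case: hard, closed, dark, with rounded edges, lying flat: 145 mm long (its x), 56 mm wide (its y), 38 mm high; about 0.16 kg. Rigid. Origin at the centre of its underside, z up. It belongs lengthwise on the oblong mat (either way round).
- mat_round: Large round mat, 124 mm diameter. Fixed to the table. Stiff grey felt, 8 mm thick; origin at the centre of its underside, z up, so its top is at z = 8 mm. Place of the candle.
- mat_small: Small round mat, 84 mm diameter. Fixed to the table. Stiff grey felt, 8 mm thick; origin at the centre of its underside, z up, so its top is at z = 8 mm. Place of the vase.
- mat_square: Square mat, 92 x 92 mm. Fixed to the table. Stiff grey felt, 8 mm thick; origin at the centre of its underside, z up, so its top is at z = 8 mm. x and y square to its sides. Place of the clock.
- mat_long: Oblong mat, 160 mm (its x) by 75 mm (its y). Fixed to the table. Stiff grey felt, 8 mm thick; origin at the centre of its underside, z up, so its top is at z = 8 mm. Place of the spectacle case.
- book: Small closed book with a maroon cover lying flat, 150 mm (its x) by 110 mm (its y), 22 mm thick, empty at the start: the free spot for parking. It does not move. Origin at the centre of its underside, z up, so its top is at z = 22 mm.
- glass: Empty clear drinking glass, 66 mm diameter at the rim, 105 mm high, standing upright among the things; not to be disturbed. Origin at the centre of its underside, z up.
Mind the look-alikes: they are no part of the job. Leave any yellow look-alike of the vase alone. Leave any yellow look-alike of the case alone.

How it is judged:
By the outcome, as a careful person would: the job done as asked, in the order asked, and still so for the second after the job is handed in, with the robot touching nothing.
It also fails if it takes over 144 s, if anything falls off the work surface, if the arm or the gripper's body presses on something with over 40 N, if the wrist force passes 120 N, or if a joint passes its speed limit or range.

## Working session

There is one attempt and no reset: what is moved stays moved. The work goes in short steps, Python scripts to look and compute and a tool call to move; the robot and the scene stay as the last step left them, time stands still between calls to the robot, and variables do not carry over. Pictures are saved under pics/ and viewed, at most 14 in all, crops included, and the job is handed in when it is done.

Besides the shell and the picture viewer there is one more tool, called in YAML: its name, and indented under it one key for each argument. servo_tool: Moves the arm, as the interface text tells. Its arguments: {"type":"object","properties":{"series":{"type":"array"},"claw":{"type":"number"},"grip_force":{"type":"number"}},"required":["series"]}

```bash
mkdir -p pics; cat > h.py <<'E'
import numpy as np, cv2
from station import telemetry, eyes, ticket, recognise, trace
def shot(cam,fn):
    im=eyes.grab_frame(cam); cv2.imwrite(fn,im[:,:,::-1]); return im
def cal(cam):
    c=eyes.calibration(cam); return np.array(c['mtx'],float),cv2.Rodrigues(np.array(c['rvec'],float))[0],np.array(c['tvec'],float).ravel()
def back(cam,uv,z):
    K,R,t=cal(cam); uv=np.atleast_2d(uv).astype(float)
    d=(R.T@np.linalg.inv(K)@np.c_[uv,np.ones(len(uv))].T).T; c=-R.T@t
    return c+d*((z-c[2])/d[:,2])[:,None]
def proj(cam,P):
    K,R,t=cal(cam); return cv2.projectPoints(np.atleast_2d(P).astype(float),R,t,K,None)[0][:,0]
E
python3 - <<'E'
from h import *
a=shot('top','pics/top0.png'); shot('scene','pics/scene0.png')
for c in('top','scene'):
    K,R,t=cal(c); print(c,(-R.T@t).round(3),K[0,0])
for n in 'candle vase clock case mat_round mat_small mat_square mat_long book glass'.split():
    print(n,[(np.round(d['position'],3).tolist(),round(d['conf'],2),proj('top',d['position']).round().tolist()[0]) for d in recognise('top',n)])
s=telemetry.get_state();print(s)
E
```

```text
top [ 0.408 -0.011  1.104] 470.162274537873
scene [1.002 0.77  0.738] 615.624871466674
candle [([0.469, 0.134, 0.078], 0.6, [254.0, 244.0])]
vase [([0.534, -0.362, 0.062], 0.7, [478.0, 212.0]), ([0.37, -0.332, 0.06], 0.67, [466.0, 286.0]), ([0.576, 0.37, 0.02], 0.46, [156.0, 200.0])]
clock [([0.434, -0.18, 0.07], 0.87, [398.0, 258.0])]
case [([0.67, -0.02, 0.043], 0.69, [323.0, 156.0]), ([0.227, -0.287, 0.034], 0.56, [445.0, 349.0])]
mat_round [([0.418, -0.173, 0.008], 0.67, [390.0, 266.0])]
mat_small [([0.667, 0.014, 0.004], 0.76, [309.0, 161.0]), ([0.576, 0.371, 0.023], 0.26, [155.0, 200.0]), ([0.529, -0.362, 0.008], 0.23, [470.0, 217.0])]
mat_square [([0.46, 0.126, 0.006], 0.87, [262.0, 249.0])]
mat_long [([0.528, -0.359, 0.008], 0.79, [469.0, 217.0])]
book [([0.573, 0.372, 0.021], 0.83, [155.0, 202.0])]
glass [([0.615, 0.176, 0.054], 0.89, [237.0, 180.0])]
{'t': 0.6, 'q': array([-9.82940819e-01,  3.58567453e-01,  1.19372476e-02, -2.19470020e-05,
       -1.22408372e+00, -2.88121362e-01]), 'qd': array([ 0.00115833, -0.0003994 ,  0.00069423,  0.00168335,  0.00253974,
       -0.00043794]), 'joint_efforts': array([ 4.67438495e-04, -5.81989038e+01,  2.93180913e+01,  6.99969247e+00,
        1.25295299e-02, -3.70223540e-05]), 'eef_pos': array([ 0.19931388, -0.64490073,  0.22659459]), 'ee_rot': array([-3.14151952e+00,  4.32039806e-05, -2.84186596e+00]), 'force': array([ 0.36833939, -0.17697895, -0.41719071]), 'moment': array([ 0.03330376,  0.01537939, -0.02882282]), 'gripper_force': 0.0, 'width': 0.08776570139775174}
```

View pics/top0.png

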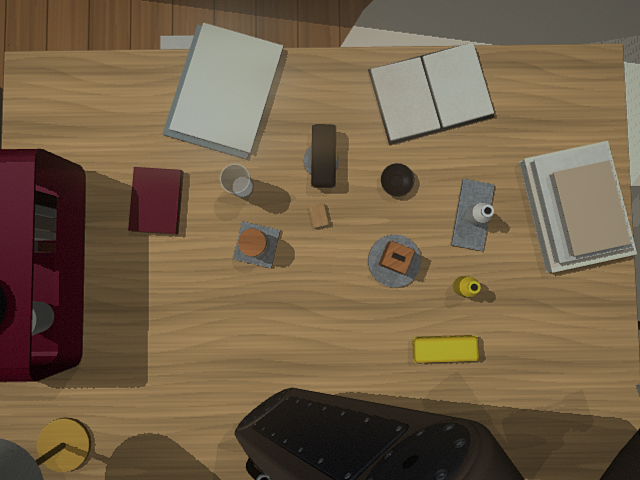

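View pics/scene0.png

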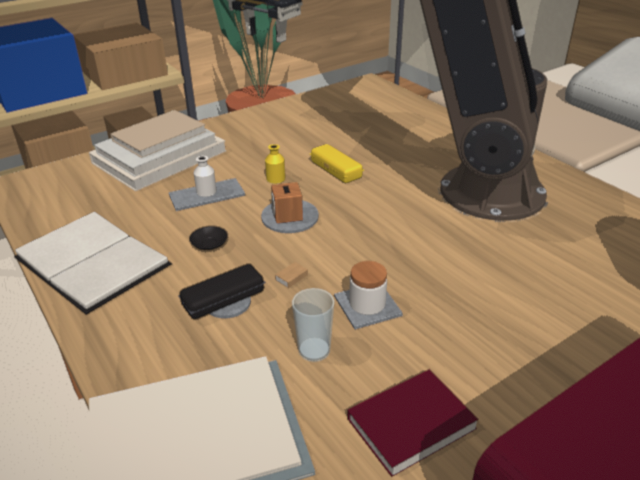

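Top picture: the candle (254,244) stands on the square mat, the clock (398,258) on the large round one, the case (323,156) on the small round one and the white vase (482,212) on the oblong one. The glass is at (237,180) and the book at (156,201).
Could be mistaken for the vase: yellow vase (468,287), white vase (482,212). For the case: yellow case (446,349), dark case (323,156), and also the black dome (397,180). I choose the white vase and the dark case.

```bash
cat >> h.py <<'E'
from scipy.optimize import minimize
def cyl(*rz): 
    a=np.linspace(0,2*np.pi,48,endpoint=False); return np.vstack([np.c_[r*np.cos(a),r*np.sin(a),0*a+z] for r,z in rz])
def box(l,w,h): return np.array([[x*l/2,y*w/2,z*h] for x in(-1,1) for y in(-1,1) for z in(0,1)])
M=dict(candle=[cyl((.032,0),(.032,.06),(.031,.072))],vase=[cyl((.023,0),(.023,.052)),cyl((.023,.052),(.010,.07)),cyl((.010,.06),(.010,.085))],
 clock=[box(.058,.058,.064)],case=[np.vstack([box(.145,.050,.038)*[1,1,.84]+[0,0,.003],box(.139,.056,.038)*[1,1,.84]+[0,0,.003],box(.139,.050,.038)])],
 mat_round=[cyl((.062,0),(.062,.008))],mat_small=[cyl((.042,0),(.042,.008))],mat_square=[box(.092,.092,.008)],
 mat_long=[box(.160,.075,.008)],book=[box(.150,.110,.022)],glass=[cyl((.026,0),(.033,.105))])
def render(cam,name,p,z):
    S=4; im=np.zeros((480*S,640*S),np.uint8); c,s=np.cos(p[2]),np.sin(p[2])
    for m in M[name]:
        P=m@np.array([[c,s,0],[-s,c,0],[0,0,1]])+[p[0],p[1],z]
        cv2.fillConvexPoly(im,cv2.convexHull(np.round((proj(cam,P)+.5)*S*16-8).astype(np.int32)),255,shift=4)
    return cv2.resize(im,(640,480),interpolation=cv2.INTER_AREA)/255.
def mask(cam,name,xyz):
    ds=[d['mask'] for d in trace(cam,name)]; c=proj(cam,xyz)[0]
    f=lambda m:np.linalg.norm(np.argwhere(m).mean(0)[::-1]-c)
    ds=[m for m in ds if m.any() and f(m)<40]
    return min(ds,key=f) if ds else None
def fit(cam,name,m,p0,z,ign=None,yaw=True):
    w=np.ones(m.shape) if ign is None else 1-cv2.dilate(ign.astype(np.uint8),np.ones((3,3)))
    best=None
    for y0 in ([p0[2]+d for d in (-.3,0,.3)] if yaw else [0]):
        f=lambda q:(w*(render(cam,name,(q[0],q[1],q[2]*10 if yaw else 0),z)-m)**2).sum()
        n=3 if yaw else 2; x=np.array([p0[0],p0[1],y0/10])[:n]
        r=minimize(f,x,method='Nelder-Mead',options=dict(initial_simplex=np.vstack([x]+[x+.012*e for e in np.eye(n)]),xatol=1e-4,fatol=.1,maxiter=150))
        if best is None or r.fun<best.fun: best=r
    q=best.x; return [round(float(v),4) for v in (q[0],q[1],q[2]*10 if yaw else 0,best.fun/m.sum())]
E
cat > m.py <<'E'
from h import *
G=dict(candle=(.469,.134,0),vase=(.530,-.365,0),clock=(.434,-.18,.4),case=(.67,-.015,1.5),mat_round=(.428,-.173,0),mat_small=(.66,-.01,0),mat_square=(.463,.128,0.3),mat_long=(.53,-.355,1.4),book=(.573,.372,1.5),glass=(.61,.18,0))
on=dict(mat_round='clock',mat_small='case',mat_square='candle',mat_long='vase')
for cam in('top','scene'):
    eyes.grab_frame(cam); K={n:mask(cam,n,(*G[n][:2],.03)) for n in G}
    for n,m in K.items():
        if m is None: print(cam,n,None); continue
        print(cam,n,fit(cam,n,m,G[n],0 if n[:3] in('mat','boo','gla') else .008,K.get(on.get(n)),n not in('candle','vase','glass','mat_round','mat_small')),int(m.sum()))
im=eyes.grab_frame('top'); cv2.imwrite('pics/crop1.png',cv2.resize(im[100:300,220:520,::-1],None,fx=2.6,fy=2.6,interpolation=cv2.INTER_CUBIC))
E
time python3 m.py
```

```text
top candle [0.472, 0.138, 0.0, 0.1644] 639
top vase [0.5337, -0.3752, 0.0, 0.0501] 463
top clock [0.4358, -0.1815, 1.1681, 0.0572] 773
top case [0.6739, -0.0206, -0.0206, 0.034] 1539
top mat_round [0.4291, -0.183, 0.0, 0.0273] 1443
top mat_small [0.6703, -0.0154, 0.0, 0.0399] 194
top mat_square [0.4716, 0.1392, -0.2368, 0.0428] 806
top mat_long [0.5344, -0.3696, 2.9322, 0.0175] 1802
top book [0.5776, 0.3731, -0.0763, 0.011] 3229
top glass [0.6084, 0.1713, 0.0, 0.0201] 868
scene candle None
scene vase [0.533, -0.3784, 0.0, 0.0346] 693
scene clock [0.4366, -0.1833, -0.4068, 0.0431] 1142
scene case [0.675, -0.0207, 3.1378, 0.0625] 2712
scene mat_round [0.4298, -0.1845, 0.0, 0.0178] 944
scene mat_small [0.6702, -0.016, 0.0, 0.0082] 437
scene mat_square None
scene mat_long [0.536, -0.372, -0.1853, 0.0461] 1129
scene book [0.5771, 0.374, -0.0779, 0.0135] 7861
scene glass [0.6096, 0.1721, 0.0, 0.0107] 2579
real	0m31.659s
user	0m40.271s
sys	0m13.882s
```

View pics/crop1.png

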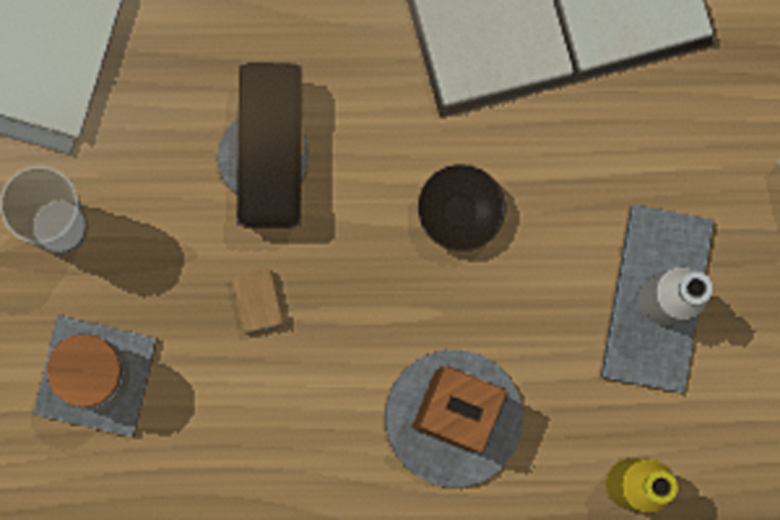

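Crop: the white vase (690,290 in the crop), the dark case (270,145), the candle lid (84,370) and the clock (460,408) are the right ones. The yellow vase is at (648,487), and the black dome at (461,208) is unrelated. Next I check clearances to the book pile and the bag, and get the candle's lid centre.

```bash
python3 - <<'E'
from h import *
print('bag scene',back('scene',[[478,470],[485,450]],0).round(3).tolist())
print('bag top z0,.2',back('top',[[85,200],[85,300]],0).round(3).tolist(),back('top',[[85,200]],.2).round(3))
print('pile left edge',back('top',[[523,158],[550,272]],0.0).round(3).tolist(),back('top',[[523,158],[550,272]],0.06).round(3).tolist())
print('pile scene base->top',back('scene',[[142,183],[224,150]],0).round(3).tolist())
im=eyes.grab_frame('top'); h=cv2.cvtColor(im,cv2.COLOR_RGB2HSV)[225:265,230:275]
m=(((h[:,:,0]<14)&(h[:,:,1]>110)&(h[:,:,2]>60))).astype(np.uint8)
n,l,s,c=cv2.connectedComponentsWithStats(m); i=1+np.argmax(s[1:,4]); u=c[i]+[230,225]
print('lid',s[i],u,back('top',u,.08).round(4), 'exp area',np.pi*(31/(1.024/.470162))**2)
E
```

```text
bag scene [[0.554, 0.483, 0.0], [0.524, 0.466, 0.0]]
bag top z0,.2 [[0.583, 0.545, 0.0], [0.347, 0.541, 0.0]] [[0.551 0.444 0.2  ]]
pile left edge [[0.669, -0.496, 0.0], [0.397, -0.548, 0.0]] [[0.655, -0.469, 0.06], [0.398, -0.519, 0.06]]
pile scene base->top [[0.637, -0.51, -0.0], [0.401, -0.545, 0.0]]
lid [  8   4  28  27 517] [251.81044487 242.03675048] [[0.4724 0.1386 0.08  ]] exp area 636.4560180686735
```

servo_tool:
  series:
    - [[0,0,0,-0.119],[0,0,0,-0.119],[0,0,0,-0.119],[0,0,0,-0.119],[0,0,0,-0.119],[0,0,0,-0.119],[0,0,0,-0.119],[0,0,0,-0.119],[0,0,0,-0.119],[0,0,0,0]]
  claw: -1
  grip_force: 15

```text
t: 2.63
eef_pos: [0.1993, -0.6449, 0.2266]
ee_rot: [-3.142, -0.0, -1.765]
force: [-0.5, 1.1, 0.9]
width: 0.0876
gripper_force: 0.0
```

```bash
cat > plan.py <<'E'
import sys,numpy as np
from station import telemetry
# args: x,y,yaw waypoints in mm; prints tool shift from the previous (turn first, then shift)
s=telemetry.get_state(); p=np.array(s['eef_pos'])*1000; yaw=s['ee_rot'][2]
print('now',p.round(1),round(yaw,3),'w',round(s['width'],4))
for a in sys.argv[1:]:
    v=[float(k) for k in a.split(',')]; ny=v[2] if len(v)>2 else yaw
    t=-((ny-yaw+np.pi)%(2*np.pi)-np.pi); yaw=ny; d=np.array(v[:2])-p[:2]; p[:2]=v[:2]
    c,q=np.cos(yaw),np.sin(yaw)
    print(a,'turn',round(t,3),'shift',(d@[c,q]).round(1),(d@[q,-c]).round(1))
E
python3 plan.py 533.5,-377 577,356
```

```text
now [ 199.3 -644.9  226.6] -1.765 w 0.0876
533.5,-377 turn -0.0 shift -327.4 -276.1
577,356 turn -0.0 shift -727.6 99.0
```

servo_tool:
  series:
    - [[-28,-24,0,0],[-28,-24,0,0],[-28,-24,0,0],[-28,-24,0,0],[-28,-24,0,0],[-28,-24,0,0],[-28,-24,0,0],[-28,-24,0,0],[-28,-24,0,0],[-28,-24,0,0]]

```text
t: 3.47
eef_pos: [0.4915, -0.4168, 0.2268]
ee_rot: [-3.141, -0.0, -1.775]
force: [0.4, -0.3, -0.3]
width: 0.0877
gripper_force: 0.0
```

servo_tool:
  series:
    - [[-20,-16,0,0],[-20,-16,0,0],[-7.4,-4.1,10,0],[0,0,20,0],[0,0,20,0],[0,0,20,0],[0,0,20,0],[0,0,10,0],[0,0,0,0],[0,0,0,0]]

```text
t: 4.3
eef_pos: [0.5347, -0.3792, 0.1265]
ee_rot: [3.141, -0.0, -1.772]
force: [0.5, 0.4, 0.8]
width: 0.0875
gripper_force: 0.0
```

```bash
python3 - <<'E'
from h import *
shot('scene','pics/s1.png')
E
python3 plan.py 533.5,-377 577,356; python3 -c "
import cv2;i=cv2.imread('pics/s1.png');cv2.imwrite('pics/s1c.png',cv2.resize(i[60:280,90:370],None,fx=2.7,fy=2.7))"
```

```text
now [ 535.4 -379.4  127.5] -1.772 w 0.0875
533.5,-377 turn -0.0 shift -2.0 2.3
577,356 turn -0.0 shift -726.9 103.7
```

View pics/s1c.png

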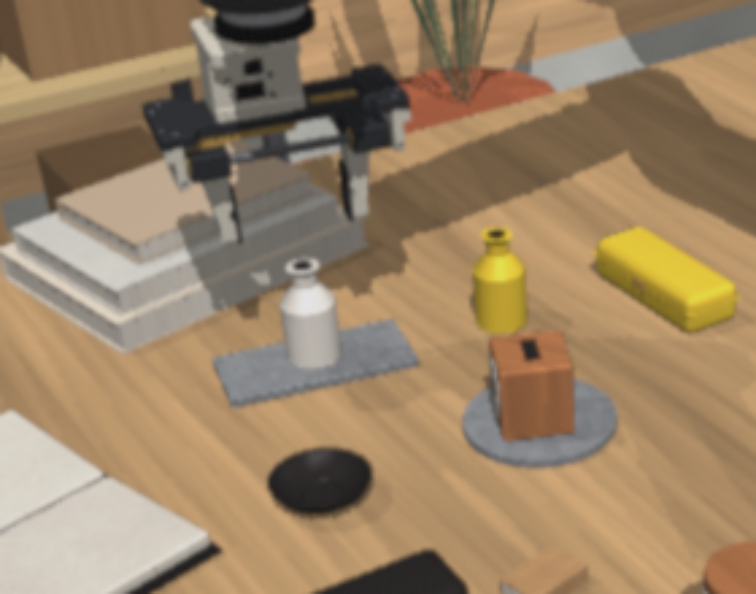

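The gripper is open above the white vase (312,320 in the crop), with the fingers straddling it; the yellow vase (500,285) is clear. I descend and grip.

servo_tool:
  series:
    - [[-2,2.3,0,0],[0,0,15,0],[0,0,15,0],[0,0,15,0],[0,0,15,0],[0,0,15,0],[0,0,10,0],[0,0,6,0],[0,0,3,0],[0,0,0,0]]

```text
t: 5.18
eef_pos: [0.5332, -0.3765, 0.0326]
ee_rot: [-3.142, -0.0, -1.771]
force: [-0.5, -0.3, 0.5]
width: 0.0876
gripper_force: 0.0
```

servo_tool:
  series:
    - [[0,0,0,0],[0,0,0,0],[0,0,0,0],[0,0,0,0],[0,0,0,0],[0,0,0,0],[0,0,0,0],[0,0,0,0],[0,0,0,0],[0,0,0,0]]
  claw: 1
  grip_force: 15

```text
t: 6.02
eef_pos: [0.5332, -0.3765, 0.0327]
ee_rot: [-3.141, -0.0, -1.771]
force: [0.9, 0.8, 1.3]
width: 0.0458
gripper_force: 15.0
```

servo_tool:
  series:
    - [[0,0,-10,0],[0,0,-30,0],[0,0,-40,0],[0,0,-40,0],[-10,1,-30,0],[-25,4,-10,0],[-36,5,0,0],[-36,5,0,0],[-36,5,0,0],[-36,5,0,0]]

```text
t: 6.85
eef_pos: [0.5434, -0.1945, 0.193]
ee_rot: [3.141, 0.0, -1.772]
force: [1.1, -0.6, -1.5]
width: 0.0457
gripper_force: 15.0
```

servo_tool:
  series:
    - [[-36,5,0,0],[-36,5,0,0],[-36,5,0,0],[-36,5,0,0],[-36,5,0,0],[-36,5,0,0],[-36,5,0,0],[-36,5,0,0],[-36,5,0,0],[-36,5,0,0]]

```text
t: 7.68
eef_pos: [0.566, 0.1684, 0.1931]
ee_rot: [3.141, 0.0, -1.771]
force: [1.2, -0.4, -2.0]
width: 0.0453
gripper_force: 15.0
```

servo_tool:
  series:
    - [[-36,5,0,0],[-36,5,0,0],[-36,5,0,0],[-36,5,0,0],[-24,5,0,0],[-15,5,0,0],[-5,2,10,0],[0,0,20,0],[0,0,20,0],[0,0,20,0]]

```text
t: 8.52
eef_pos: [0.5721, 0.3563, 0.1217]
ee_rot: [3.141, -0.0, -1.771]
force: [-1.0, 0.3, -2.7]
width: 0.0454
gripper_force: 15.0
```

```bash
python3 plan.py 577,356 674.5,-20.7,-3.154 535,-371,-3.339
```

```text
now [572.1 356.3 121.7] -1.771 w 0.0454
577,356 turn -0.0 shift -0.7 -4.9
674.5,-20.7,-3.154 turn 1.383 shift -102.2 -375.5
535,-371,-3.339 turn 0.185 shift 68.1 -370.9
```

servo_tool:
  series:
    - [[-0.7,-4.9,15,0],[0,0,20,0],[0,0,15,0],[0,0,10,0],[0,0,6,0],[0,0,4,0],[0,0,2,0],[0,0,1.5,0],[0,0,0.8,0],[0,0,0,0]]

```text
t: 9.35
eef_pos: [0.5778, 0.3573, 0.0488]
ee_rot: [-3.141, 0.001, -1.771]
force: [-1.3, -0.0, -2.4]
width: 0.0453
gripper_force: 15.0
```

servo_tool:
  series:
    - [[0,0,0.7,0],[0,0,0.7,0],[0,0,0.4,0],[0,0,0,0],[0,0,0,0],[0,0,0,0],[0,0,0,0],[0,0,0,0],[0,0,0,0],[0,0,0,0]]

```text
t: 10.18
eef_pos: [0.5777, 0.3572, 0.0467]
ee_rot: [-3.141, 0.0, -1.771]
force: [-1.8, 0.8, 1.7]
width: 0.0451
gripper_force: 15.0
```

servo_tool:
  series:
    - [[0,0,0,0],[0,0,0,0],[0,0,0,0],[0,0,0,0],[0,0,0,0],[0,0,0,0],[0,0,0,0],[0,0,-10,0],[0,0,-30,0],[0,0,-40,0]]
  claw: -1

```text
t: 11.02
eef_pos: [0.5759, 0.3555, 0.1245]
ee_rot: [3.138, -0.005, -1.771]
force: [1.4, -0.1, 0.5]
width: 0.0877
gripper_force: 0.0
```

servo_tool:
  series:
    - [[0,0,-40,0.115],[0,0,-30,0.115],[0,0,0,0.115],[0,0,0,0.115],[0,0,0,0.115],[0,0,0,0.115],[0,0,0,0.115],[0,0,0,0.115],[0,0,0,0.115],[0,0,0,0.115]]

```text
t: 11.85
eef_pos: [0.5776, 0.357, 0.1974]
ee_rot: [3.141, 0.001, -2.926]
force: [0.0, -0.2, -0.1]
width: 0.0877
gripper_force: 0.0
```

servo_tool:
  series:
    - [[0,0,0,0.115],[0,0,0,0.115],[-5,-20,0,0],[-10,-36,0,0],[-10,-36,0,0],[-10,-36,0,0],[-10,-36,0,0],[-10,-36,0,0],[-10,-36,0,0],[-10,-36,0,0]]

```text
t: 12.68
eef_pos: [0.6504, 0.0826, 0.1976]
ee_rot: [3.141, 0.001, 3.133]
force: [1.1, 1.1, 0.2]
width: 0.0874
gripper_force: 0.0
```

```bash
python3 plan.py 674.5,-20.7,-3.154 535,-371,-3.339
```

```text
now [650.4  82.6 197.6] 3.133 w 0.0874
674.5,-20.7,-3.154 turn 0.004 shift -25.4 -103.0
535,-371,-3.339 turn 0.185 shift 68.1 -370.9
```

servo_tool:
  series:
    - [[-9,-36,0,0.004],[-9,-36,0,0],[-5,-21,15,0],[-2.4,-10,20,0],[0,0,20,0],[0,0,20,0],[0,0,20,0],[0,0,15,0],[0,0,5,0],[0,0,0,0]]

```text
t: 13.52
eef_pos: [0.6736, -0.0191, 0.0806]
ee_rot: [-3.141, -0.002, 3.128]
force: [-0.2, -0.2, 0.7]
width: 0.0879
gripper_force: 0.0
```

```bash
python3 plan.py 674.5,-20.7,-3.154;  python3 -c "
from h import *
i=shot('scene','pics/s2.png');cv2.imwrite('pics/s2c.png',cv2.resize(i[130:350,90:370,::-1],None,fx=2.7,fy=2.7))"
```

```text
now [673.6 -19.1  80.6] 3.128 w 0.0879
674.5,-20.7,-3.154 turn -0.001 shift -1.0 -1.6
```

View pics/s2c.png

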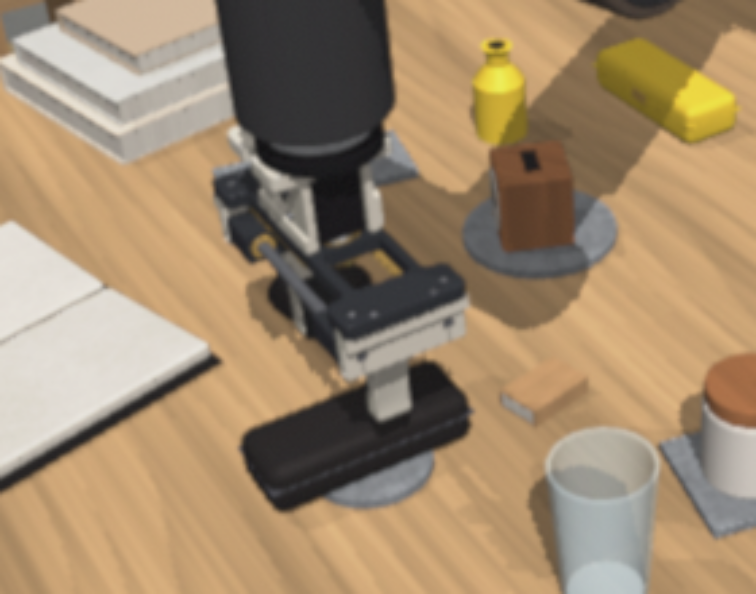

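The near finger (388,385 in the crop) and the hidden far one straddle the dark case, square to its length, so I descend and grip.

servo_tool:
  series:
    - [[-1,-1.6,10,0],[0,0,15,0],[0,0,15,0],[0,0,12,0],[0,0,8,0],[0,0,5,0],[0,0,3,0],[0,0,0,0],[0,0,0,0],[0,0,0,0]]

```text
t: 14.4
eef_pos: [0.6758, -0.0204, 0.0142]
ee_rot: [3.141, 0.001, 3.129]
force: [-0.6, 0.4, 0.0]
width: 0.0876
gripper_force: 0.0
```

servo_tool:
  series:
    - [[0,0,0,0],[0,0,0,0],[0,0,0,0],[0,0,0,0],[0,0,0,0],[0,0,0,0],[0,0,0,0],[0,0,0,0],[0,0,0,0],[0,0,0,0]]
  claw: 1

```text
t: 15.23
eef_pos: [0.6753, -0.0205, 0.0135]
ee_rot: [-3.142, 0.0, 3.128]
force: [-0.0, 0.4, 1.4]
width: 0.0561
gripper_force: 15.0
```

```bash
python3 plan.py 535,-371,-3.339
```

```text
now [675.3 -20.5  13.5] 3.128 w 0.0561
535,-371,-3.339 turn 0.184 shift 68.8 -371.2
```

servo_tool:
  series:
    - [[0,0,-8,0],[0,0,-25,0],[0,0,-35,0],[0,0,-35,0.092],[0,0,-25,0.092],[3,-17,-2,0],[6,-33,0,0],[6,-33,0,0],[6,-33,0,0],[6,-33,0,0]]

```text
t: 16.07
eef_pos: [0.6184, -0.1626, 0.1434]
ee_rot: [3.141, -0.0, 2.945]
force: [0.6, -1.0, -1.0]
width: 0.0557
gripper_force: 15.0
```

servo_tool:
  series:
    - [[6,-33,0,0],[6,-33,0,0],[6,-33,0,0],[6,-33,0,0],[6,-33,0,0],[6,-24,15,0],[3,-15,25,0],[0,0,25,0],[0,0,20,0],[0,0,15,0]]

```text
t: 16.9
eef_pos: [0.5395, -0.354, 0.0412]
ee_rot: [3.141, -0.003, 2.943]
force: [-0.6, -0.7, -0.9]
width: 0.0559
gripper_force: 15.0
```

```bash
python3 plan.py 535.5,-371,-3.339
```

```text
now [ 539.5 -354.    41.2] 2.943 w 0.0559
535.5,-371,-3.339 turn -0.001 shift 0.6 -17.4
```

servo_tool:
  series:
    - [[0.6,-9,0,0],[0,-8.4,5,0],[0,0,7,0],[0,0,5,0],[0,0,4,0],[0,0,3,0],[0,0,1.5,0],[0,0,1,0],[0,0,0,0],[0,0,0,0]]

```text
t: 17.73
eef_pos: [0.5376, -0.3706, 0.0172]
ee_rot: [-3.142, 0.0, 2.945]
force: [0.4, -0.7, -0.7]
width: 0.0563
gripper_force: 15.0
```

```bash
python3 plan.py 535.5,-371,-3.339
```

```text
now [ 537.6 -370.6   17.2] 2.945 w 0.0563
535.5,-371,-3.339 turn 0.001 shift 2.0 -0.8
```

servo_tool:
  series:
    - [[2,-0.8,1,0],[0,0,1,0],[0,0,0.8,0],[0,0,0.6,0],[0,0,0.4,0],[0,0,0,0],[0,0,0,0],[0,0,0,0],[0,0,0,0],[0,0,0,0]]

```text
t: 18.57
eef_pos: [0.5352, -0.3711, 0.0135]
ee_rot: [-3.142, 0.0, 2.944]
force: [-2.0, 1.8, 5.4]
width: 0.0558
gripper_force: 15.0
```

servo_tool:
  series:
    - [[0,0,0,0],[0,0,0,0],[0,0,0,0],[0,0,0,0],[0,0,0,0],[0,0,0,0],[0,0,0,0],[0,0,-10,0],[0,0,-30,0],[0,0,-40,0]]
  claw: -1

```text
t: 19.4
eef_pos: [0.5331, -0.3702, 0.0914]
ee_rot: [3.14, -0.006, 2.944]
force: [1.8, -1.4, -0.2]
width: 0.0876
gripper_force: 0.0
```

servo_tool:
  series:
    - [[0,0,-40,-0.121],[0,0,-35,-0.121],[0,0,-25,-0.121],[0,0,0,-0.121],[0,0,0,-0.121],[0,0,0,-0.121],[0,0,0,-0.121],[0,0,0,-0.121],[0,0,0,-0.121],[0,0,0,-0.121]]

```text
t: 20.23
eef_pos: [0.5352, -0.3711, 0.1941]
ee_rot: [-3.141, 0.0, -2.123]
force: [0.0, 0.2, 0.0]
width: 0.0878
gripper_force: 0.0
```

servo_tool:
  series:
    - [[0,0,0,-0.121],[0,0,0,-0.121],[0,0,0,-0.116],[-20,3,0,0],[-36,5,0,0],[-36,5,0,0],[-36,5,0,0],[-36,5,0,0],[-36,5,0,0],[-36,5,0,0]]

```text
t: 21.07
eef_pos: [0.5496, -0.1316, 0.1942]
ee_rot: [-3.14, 0.0, -1.771]
force: [0.8, 1.0, -0.1]
width: 0.0881
gripper_force: 0.0
```

```bash
python3 plan.py 577.5,356.5 670,-15.7; python3 - <<'E'
from h import *
eyes.grab_frame('scene')
for n,g,z in(('vase',(.577,.356,0),.022),('case',(.535,-.371,-.197),.008)):
    m=mask('scene',n,(*g[:2],.05)); print(n,None if m is None else fit('scene',n,m,g,z,None,n=='case'))
shot('scene','pics/s3.png')
E
```

```text
now [ 549.6 -131.6  194.2] -1.771 w 0.0881
577.5,356.5 turn -0.0 shift -483.9 69.7
670,-15.7 turn -0.0 shift 346.4 -164.6
vase [0.577, 0.359, 0.0, 0.0442]
case [0.5352, -0.3732, -0.2223, 0.0817]
```

View pics/s3.png

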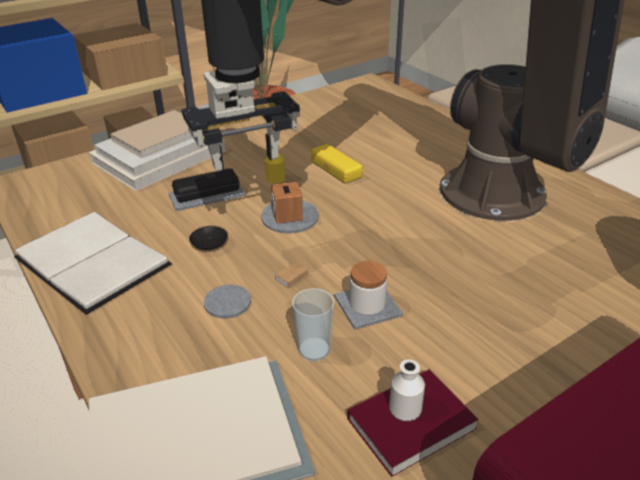

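The case lies on the oblong mat (205,185), the vase stands on the book (407,395) and the small mat (228,300) is empty. Now I fetch the vase.

servo_tool:
  series:
    - [[-36,5,0,0],[-36,5,0,0],[-36,5,0,0],[-36,5,0,0],[-36,5,0,0],[-36,5,0,0],[-36,5,0,0],[-36,5,0,0],[-36,5,0,0],[-36,5,0,0]]

```text
t: 22.1
eef_pos: [0.5728, 0.23, 0.1936]
ee_rot: [-3.141, 0.0, -1.772]
force: [1.2, -0.5, 1.0]
width: 0.0875
gripper_force: 0.0
```

servo_tool:
  series:
    - [[-36,5,0,0],[-36,5,0,0],[-30,5,0,0],[-17,4,0,0],[-4.9,0.7,10,0],[0,0,15,0],[0,0,15,0],[0,0,10,0],[0,0,0,0],[0,0,0,0]]

```text
t: 22.93
eef_pos: [0.5779, 0.3535, 0.1428]
ee_rot: [3.141, -0.001, -1.772]
force: [0.2, 0.1, 0.7]
width: 0.0876
gripper_force: 0.0
```

```bash
python3 plan.py 577.5,357 670,-15.7
```

```text
now [577.9 353.5 142.8] -1.772 w 0.0876
577.5,357 turn -0.0 shift -3.3 1.1
670,-15.7 turn -0.0 shift 346.7 -165.1
```

servo_tool:
  series:
    - [[-3.3,1.1,0,0],[0,0,15,0],[0,0,20,0],[0,0,20,0],[0,0,18,0],[0,0,12,0],[0,0,7,0],[0,0,4,0],[0,0,0,0],[0,0,0,0]]

```text
t: 23.77
eef_pos: [0.5777, 0.3587, 0.0481]
ee_rot: [-3.141, 0.001, -1.771]
force: [0.0, -0.2, 0.2]
width: 0.0876
gripper_force: 0.0
```

servo_tool:
  series:
    - [[0,0,0,0],[0,0,0,0],[0,0,0,0],[0,0,0,0],[0,0,0,0],[0,0,0,0],[0,0,0,0],[0,0,0,0],[0,0,0,0],[0,0,0,0]]
  claw: 1

```text
t: 24.6
eef_pos: [0.5773, 0.3584, 0.0473]
ee_rot: [-3.141, 0.0, -1.771]
force: [-0.0, 0.0, 0.6]
width: 0.0451
gripper_force: 15.0
```

servo_tool:
  series:
    - [[0,0,-10,0],[0,0,-30,0],[0,0,-40,0],[0,0,-40,0],[0,0,-26,0],[18,-9,0,0],[33,-16,0,0],[33,-16,0,0],[33,-16,0,0],[33,-16,0,0]]

```text
t: 25.43
eef_pos: [0.6186, 0.1953, 0.1936]
ee_rot: [3.141, -0.0, -1.77]
force: [0.9, -0.4, -2.2]
width: 0.0451
gripper_force: 15.0
```

servo_tool:
  series:
    - [[33,-16,0,0],[33,-16,0,0],[33,-16,0,0],[33,-16,0,0],[33,-14,0,0],[22,-9,0,0],[9.7,-5.1,10,0],[0,0,20,0],[0,0,20,0],[0,0,20,0]]

```text
t: 26.27
eef_pos: [0.6697, -0.0144, 0.1223]
ee_rot: [3.141, 0.0, -1.772]
force: [0.3, -0.3, -2.6]
width: 0.0453
gripper_force: 15.0
```

```bash
python3 plan.py 670,-15.7
```

```text
now [669.7 -14.4 122.3] -1.772 w 0.0453
670,-15.7 turn -0.0 shift 1.2 -0.5
```

servo_tool:
  series:
    - [[0,0,20,0],[0,0,20,0],[0,0,17,0],[0,0,12,0],[0,0,7,0],[0,0,5,0],[0,0,3,0],[0,0,2,0],[0,0,1,0],[0,0,0,0]]

```text
t: 27.1
eef_pos: [0.6705, -0.0142, 0.0367]
ee_rot: [-3.141, 0.0, -1.771]
force: [0.5, -0.9, -1.9]
width: 0.0453
gripper_force: 15.0
```

```bash
python3 plan.py 670,-14.4
```

```text
now [670.5 -14.2  36.7] -1.771 w 0.0453
670,-14.4 turn -0.0 shift 0.3 0.4
```

servo_tool:
  series:
    - [[0.3,0.2,1,0],[0,0,1,0],[0,0,0.8,0],[0,0,0.5,0],[0,0,0.4,0],[0,0,0,0],[0,0,0,0],[0,0,0,0],[0,0,0,0],[0,0,0,0]]

```text
t: 27.93
eef_pos: [0.67, -0.0145, 0.0332]
ee_rot: [-3.141, 0.0, -1.771]
force: [-2.9, 0.3, 4.6]
width: 0.045
gripper_force: 15.0
```

servo_tool:
  series:
    - [[0,0,0,0],[0,0,0,0],[0,0,0,0],[0,0,0,0],[0,0,0,0],[0,0,0,0],[0,0,0,0],[0,0,-10,0],[0,0,-30,0],[0,0,-40,0]]
  claw: -1

```text
t: 28.77
eef_pos: [0.6676, -0.0149, 0.1106]
ee_rot: [3.136, -0.002, -1.771]
force: [2.1, 0.9, 0.6]
width: 0.0876
gripper_force: 0.0
```

servo_tool:
  series:
    - [[0,0,-40,0.1],[0,0,-30,0.1],[0,0,-10,0.1],[0,0,0,0.1],[0,0,0,0.1],[0,0,0,0.1],[0,0,0,0.1],[0,0,0,0.1],[0,0,0,0],[0,0,0,0]]

```text
t: 29.6
eef_pos: [0.6699, -0.0146, 0.1931]
ee_rot: [-3.141, 0.001, -2.568]
force: [0.4, -0.4, -0.5]
width: 0.0875
gripper_force: 0.0
```

```bash
python3 plan.py 472,138.8
```

```text
now [669.9 -14.6 193.1] -2.568 w 0.0875
472,138.8 turn -0.0 shift 82.9 236.3
```

servo_tool:
  series:
    - [[6,17,0,0],[12,34,0,0],[12,34,0,0],[12,34,0,0],[12,34,0,0],[12,34,0,0],[10,28,0,0],[6.9,21.3,10,0],[0,0,20,0],[0,0,20,0]]

```text
t: 30.43
eef_pos: [0.4723, 0.141, 0.1436]
ee_rot: [3.141, 0.004, -2.564]
force: [-0.3, 0.8, -0.3]
width: 0.0877
gripper_force: 0.0
```

servo_tool:
  series:
    - [[0,0,15,0],[0,0,10,0],[0,0,3,0],[0,0,0,0],[0,0,0,0],[0,0,0,0],[0,0,0,0],[0,0,0,0],[0,0,0,0],[0,0,0,0]]

```text
t: 31.27
eef_pos: [0.4726, 0.1396, 0.1147]
ee_rot: [3.142, 0.001, -2.571]
force: [-0.4, 0.3, 0.7]
width: 0.088
gripper_force: 0.0
```

```bash
python3 plan.py 472,138.8; python3 - <<'E'
from h import *
im=shot('scene','pics/s4.png')
m=mask('scene','vase',(.67,-.016,.05)); print(None if m is None else fit('scene','vase',m,(.67,-.016,0),.008,None,False))
cv2.imwrite('pics/s4c.png',cv2.resize(im[130:370,180:460,::-1],None,fx=2.5,fy=2.5))
E
```

```text
now [472.6 139.6 114.7] -2.571 w 0.088
472,138.8 turn -0.0 shift 0.9 -0.3
[0.6705, -0.0147, 0.0, 0.0463]
```

View pics/s4c.png

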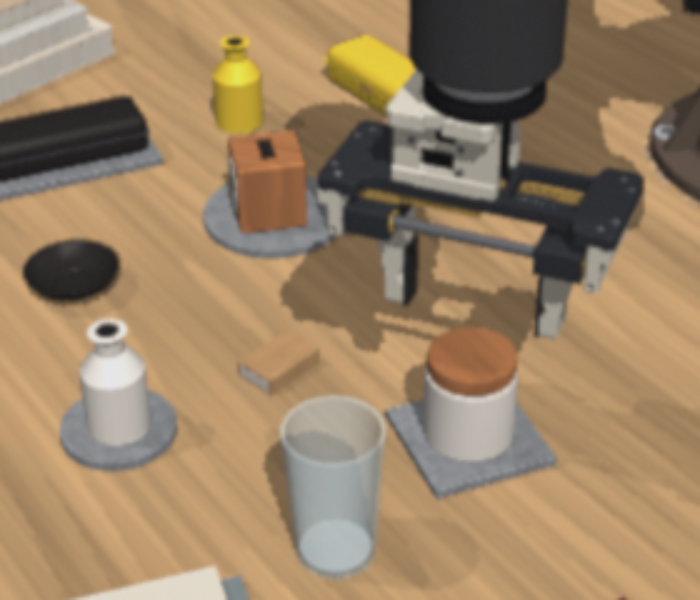

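The vase stands centred on the small mat (118,430 in the crop), the glass is untouched, and the open fingers are above the candle (470,395). I descend and grip it.

servo_tool:
  series:
    - [[0.9,-0.3,0,0],[0,0,15,0],[0,0,20,0],[0,0,20,0],[0,0,15,0],[0,0,10,0],[0,0,6,0],[0,0,3,0],[0,0,0,0],[0,0,0,0]]

```text
t: 32.2
eef_pos: [0.4722, 0.139, 0.0259]
ee_rot: [-3.142, 0.001, -2.571]
force: [-0.2, 0.3, 0.1]
width: 0.0877
gripper_force: 0.0
```

servo_tool:
  series:
    - [[0,0,0,0],[0,0,0,0],[0,0,0,0],[0,0,0,0],[0,0,0,0],[0,0,0,0],[0,0,0,0],[0,0,0,0],[0,0,0,0],[0,0,0,0]]
  claw: 1
  grip_force: 20

```text
t: 33.03
eef_pos: [0.472, 0.1388, 0.0258]
ee_rot: [-3.142, 0.0, -2.571]
force: [-1.9, -0.6, 6.0]
width: 0.0639
gripper_force: 20.0
```

servo_tool:
  series:
    - [[0,0,-10,0],[0,0,-30,-0.1],[0,0,-40,-0.1],[0,0,-40,-0.1],[0,0,-35,-0.1],[0,0,-10,-0.1],[0,0,0,-0.1],[0,0,0,-0.1],[0,0,0,-0.1],[0,0,0,0]]

```text
t: 33.87
eef_pos: [0.4712, 0.1385, 0.1899]
ee_rot: [3.141, -0.0, -1.767]
force: [-0.6, -0.1, -3.2]
width: 0.0639
gripper_force: 20.0
```

```bash
python3 plan.py 577,357 436,-182.5,-1.976 471.6,139,-1.808
```

```text
now [471.2 138.5 189.9] -1.767 w 0.0639
577,357 turn -0.0 shift -234.9 -61.2
436,-182.5,-1.976 turn 0.209 shift 551.4 -83.1
471.6,139,-1.808 turn -0.168 shift -320.9 40.9
```

servo_tool:
  series:
    - [[-17,-4,0,0],[-34,-9,0,0],[-34,-9,0,0],[-34,-9,0,0],[-34,-9,0,0],[-34,-9,0,0],[-30,-8,0,0],[-17.9,-4.2,10,0],[0,0,25,0],[0,0,25,0]]

```text
t: 34.7
eef_pos: [0.579, 0.3588, 0.1289]
ee_rot: [-3.141, 0.001, -1.774]
force: [-0.1, -1.3, -3.9]
width: 0.0634
gripper_force: 20.0
```

servo_tool:
  series:
    - [[0,0,25,0],[0,0,25,0],[0,0,15,0],[0,0,10,0],[0,0,6,0],[0,0,3,0],[0,0,2,0],[0,0,1,0],[0,0,0,0],[0,0,0,0]]

```text
t: 35.53
eef_pos: [0.5789, 0.3572, 0.0445]
ee_rot: [-3.141, 0.001, -1.771]
force: [0.1, -0.7, -2.2]
width: 0.0637
gripper_force: 20.0
```

```bash
python3 plan.py 577,357
```

```text
now [578.9 357.2  44.5] -1.771 w 0.0637
577,357 turn -0.0 shift 0.6 1.8
```

servo_tool:
  series:
    - [[0.6,1.8,1,0],[0,0,1,0],[0,0,1,0],[0,0,0.8,0],[0,0,0.5,0],[0,0,0.3,0],[0,0,0,0],[0,0,0,0],[0,0,0,0],[0,0,0,0]]

```text
t: 36.37
eef_pos: [0.5766, 0.3566, 0.0398]
ee_rot: [-3.141, 0.0, -1.771]
force: [-4.1, -0.8, 5.2]
width: 0.0635
gripper_force: 20.0
```

servo_tool:
  series:
    - [[0,0,0,0],[0,0,0,0],[0,0,0,0],[0,0,0,0],[0,0,0,0],[0,0,0,0],[0,0,0,0],[0,0,-10,0],[0,0,-30,0],[0,0,-40,0]]
  claw: -1

```text
t: 37.2
eef_pos: [0.575, 0.3551, 0.1169]
ee_rot: [3.138, -0.005, -1.771]
force: [1.1, 1.0, -0.1]
width: 0.0877
gripper_force: 0.0
```

servo_tool:
  series:
    - [[0,0,-40,-0.1],[0,0,-30,-0.121],[0,0,0,-0.121],[0,0,0,-0.121],[0,0,0,-0.121],[0,0,0,-0.121],[0,0,0,-0.121],[0,0,0,-0.121],[0,0,0,-0.121],[0,0,0,-0.121]]

```text
t: 38.03
eef_pos: [0.5766, 0.3565, 0.1898]
ee_rot: [-3.141, -0.0, -0.576]
force: [0.2, 0.3, 0.1]
width: 0.0878
gripper_force: 0.0
```

servo_tool:
  series:
    - [[0,0,0,-0.121],[0,0,0,-0.056],[0,0,0,0],[0,0,0,0],[0,0,0,0],[0,0,0,0],[0,0,0,0],[0,0,0,0],[0,0,0,0],[0,0,0,0]]

```text
t: 38.87
eef_pos: [0.5766, 0.3566, 0.1889]
ee_rot: [3.142, 0.0, -0.405]
force: [-0.0, -0.0, -0.3]
width: 0.0877
gripper_force: 0.0
```

```bash
python3 plan.py 436,-182.5,-0.405 471.6,139,-0.237
```

```text
now [576.6 356.6 188.9] -0.405 w 0.0877
436,-182.5,-0.405 turn -0.0 shift 83.2 550.9
471.6,139,-0.237 turn -0.168 shift -40.9 -320.9
```

servo_tool:
  series:
    - [[3,20,0,0],[5,34,0,0],[5,34,0,0],[5,34,0,0],[5,34,0,0],[5,34,0,0],[5,34,0,0],[5,34,0,0],[5,34,0,0],[5,34,0,0]]

```text
t: 39.7
eef_pos: [0.4917, 0.0366, 0.1891]
ee_rot: [-3.141, -0.0, -0.405]
force: [1.3, -0.9, 0.3]
width: 0.0874
gripper_force: 0.0
```

servo_tool:
  series:
    - [[5,34,0,0],[5,34,0,0],[5,34,0,0],[5,34,0,0],[5,34,0,0],[5,34,0,0],[5,20.9,10,0],[0.2,0,30,0],[0,0,20,0],[0,0,10,0]]

```text
t: 40.53
eef_pos: [0.4345, -0.1831, 0.1167]
ee_rot: [3.141, 0.003, -0.407]
force: [-0.4, 0.1, 0.5]
width: 0.0882
gripper_force: 0.0
```

```bash
python3 - <<'E'
from h import *
im=shot('scene','pics/s5.png')
m=mask('scene','candle',(.577,.357,.06)); print(None if m is None else fit('scene','candle',m,(.577,.357,0),.022,None,False))
cv2.imwrite('pics/s5c.png',cv2.resize(im[110:450,180:500,::-1],None,fx=1.7,fy=1.7))
E
python3 plan.py 436,-182.5,-0.405
```

```text
[0.5758, 0.3567, 0.0, 0.029]
now [ 434.7 -182.7  117.2] -0.406 w 0.0876
436,-182.5,-0.405 turn -0.001 shift 1.1 -0.7
```

View pics/s5c.png

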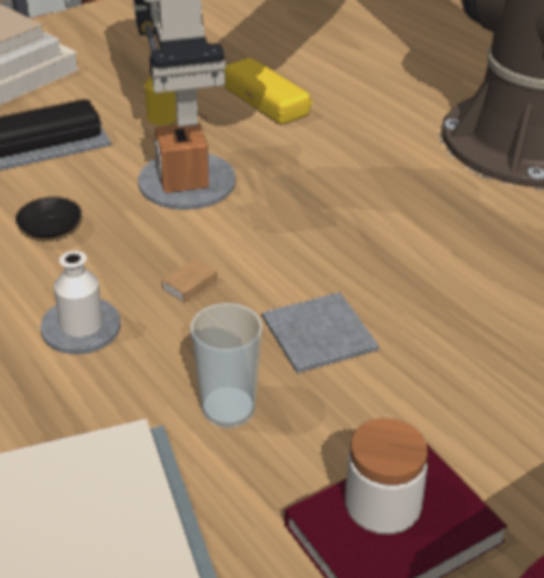

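The candle waits on the book (388,480 in the crop), the square mat (320,332) is empty, and the gripper is square over the clock (185,160).

servo_tool:
  series:
    - [[1.1,-0.7,0,0],[0,0,15,0],[0,0,22,0],[0,0,22,0],[0,0,17,0],[0,0,11,0],[0,0,6,0],[0,0,3,0],[0,0,0,0],[0,0,0,0]]

```text
t: 41.47
eef_pos: [0.4383, -0.1823, 0.0237]
ee_rot: [-3.141, -0.001, -0.404]
force: [0.4, 0.2, -0.9]
width: 0.0878
gripper_force: 0.0
```

servo_tool:
  series:
    - [[0,0,0,0],[0,0,0,0],[0,0,0,0],[0,0,0,0],[0,0,0,0],[0,0,0,0],[0,0,0,0],[0,0,0,0],[0,0,0,0],[0,0,0,0]]
  claw: 1

```text
t: 42.3
eef_pos: [0.4375, -0.1824, 0.0231]
ee_rot: [3.142, -0.0, -0.405]
force: [-1.0, 0.1, 6.0]
width: 0.0576
gripper_force: 20.0
```

servo_tool:
  series:
    - [[0,0,-10,0],[0,0,-30,0],[0,0,-40,-0.084],[0,0,-40,-0.084],[0,0,-20,0],[0,0,0,0],[0,0,0,0],[0,0,0,0],[0,0,0,0],[0,0,0,0]]

```text
t: 43.13
eef_pos: [0.4364, -0.1822, 0.1612]
ee_rot: [3.141, 0.003, -0.237]
force: [0.8, 0.5, -3.2]
width: 0.058
gripper_force: 20.0
```

```bash
python3 plan.py 471.6,139,-0.237
```

```text
now [ 436.4 -182.2  161.2] -0.237 w 0.058
471.6,139,-0.237 turn -0.0 shift -41.2 -320.5
```

servo_tool:
  series:
    - [[-2,-18,0,0],[-4,-34,0,0],[-4,-34,0,0],[-4,-34,0,0],[-4,-34,0,0],[-4,-34,0,0],[-4,-34,0,0],[-4,-34,0,0],[-4,-34,0,0],[-4,-22,0,0]]

```text
t: 43.97
eef_pos: [0.4738, 0.1325, 0.1618]
ee_rot: [3.141, 0.001, -0.236]
force: [0.8, -0.3, -2.4]
width: 0.0577
gripper_force: 20.0
```

servo_tool:
  series:
    - [[-3.2,-8.5,10,0],[0,0,25,0],[0,0,25,0],[0,0,25,0],[0,0,20,0],[0,0,12,0],[0,0,8,0],[0,0,5,0],[0,0,3,0],[0,0,0,0]]

```text
t: 44.8
eef_pos: [0.4725, 0.1387, 0.0295]
ee_rot: [3.141, 0.0, -0.237]
force: [-0.1, 0.2, -3.0]
width: 0.0583
gripper_force: 20.0
```

```bash
python3 plan.py 472.5,139,-0.237
```

```text
now [472.5 138.7  29.5] -0.237 w 0.0583
472.5,139,-0.237 turn 0.0 shift -0.1 -0.3
```

servo_tool:
  series:
    - [[0,0,2,0],[0,0,1.5,0],[0,0,1,0],[0,0,0.8,0],[0,0,0.5,0],[0,0,0.3,0],[0,0,0.2,0],[0,0,0,0],[0,0,0,0],[0,0,0,0]]

```text
t: 45.63
eef_pos: [0.4726, 0.1389, 0.0236]
ee_rot: [-3.142, -0.0, -0.237]
force: [0.4, 0.1, -3.7]
width: 0.0576
gripper_force: 20.0
```

servo_tool:
  series:
    - [[0,0,0,0],[0,0,0,0],[0,0,0,0],[0,0,0,0],[0,0,0,0],[0,0,0,0],[0,0,0,0],[0,0,-10,0],[0,0,-30,0],[0,0,-40,0]]
  claw: -1

```text
t: 46.47
eef_pos: [0.4706, 0.1375, 0.102]
ee_rot: [3.137, 0.004, -0.237]
force: [1.2, 1.5, -0.5]
width: 0.0877
gripper_force: 0.0
```

servo_tool:
  series:
    - [[0,0,-40,0],[0,0,-40,0.1],[0,0,-7,0.12],[0,0,0,0.12],[0,0,0,0.12],[0,0,0,0.12],[0,0,0,0.12],[0,0,0,0.12],[0,0,0,0.12],[0,0,0,0.12]]

```text
t: 47.3
eef_pos: [0.4725, 0.1388, 0.1905]
ee_rot: [3.141, 0.0, -1.303]
force: [0.6, -0.1, 0.1]
width: 0.0873
gripper_force: 0.0
```

servo_tool:
  series:
    - [[0,0,0,0.12],[0,0,0,0.12],[0,0,0,0.12],[0,0,0,0.113],[0,0,0,0],[0,0,0,0],[0,0,0,0],[0,0,0,0],[0,0,0,0],[0,0,0,0]]

```text
t: 48.13
eef_pos: [0.4725, 0.1389, 0.1906]
ee_rot: [3.142, -0.0, -1.769]
force: [0.0, 0.5, 0.1]
width: 0.0878
gripper_force: 0.0
```

```bash
python3 plan.py 576.4,356.6 429.6,-184.2
```

```text
now [472.5 138.9 190.6] -1.769 w 0.0878
576.4,356.6 turn -0.0 shift -233.9 -59.0
429.6,-184.2 turn -0.0 shift 559.1 37.6
```

servo_tool:
  series:
    - [[-17,-4,0,0],[-34,-9,0,0],[-34,-9,0,0],[-34,-9,0,0],[-34,-9,0,0],[-34,-8,0,0],[-30,-7,0,0],[-16.9,-4,10,0],[0,0,20,0],[0,0,20,0]]

```text
t: 48.97
eef_pos: [0.5773, 0.3586, 0.1396]
ee_rot: [-3.141, 0.001, -1.768]
force: [-0.0, -0.6, -1.1]
width: 0.0875
gripper_force: 0.0
```

servo_tool:
  series:
    - [[0,0,10,0],[0,0,0,0],[0,0,0,0],[0,0,0,0],[0,0,0,0],[0,0,0,0],[0,0,0,0],[0,0,0,0],[0,0,0,0],[0,0,0,0]]

```text
t: 49.8
eef_pos: [0.5767, 0.3565, 0.1308]
ee_rot: [-3.141, 0.0, -1.77]
force: [0.4, 0.8, -0.1]
width: 0.0876
gripper_force: 0.0
```

```bash
python3 plan.py 576.4,356.6
```

```text
now [576.7 356.5 130.8] -1.77 w 0.0876
576.4,356.6 turn -0.0 shift -0.0 0.3
```

servo_tool:
  series:
    - [[0,0,15,0],[0,0,22,0],[0,0,22,0],[0,0,15,0],[0,0,9,0],[0,0,5,0],[0,0,3,0],[0,0,0,0],[0,0,0,0],[0,0,0,0]]

```text
t: 50.63
eef_pos: [0.5772, 0.357, 0.0407]
ee_rot: [-3.141, 0.001, -1.77]
force: [-0.6, 0.1, 0.2]
width: 0.0875
gripper_force: 0.0
```

servo_tool:
  series:
    - [[0,0,0,0],[0,0,0,0],[0,0,0,0],[0,0,0,0],[0,0,0,0],[0,0,0,0],[0,0,0,0],[0,0,0,0],[0,0,0,0],[0,0,0,0]]
  claw: 1

```text
t: 51.47
eef_pos: [0.5766, 0.3566, 0.0398]
ee_rot: [-3.142, 0.0, -1.77]
force: [-1.5, -0.7, 3.0]
width: 0.0636
gripper_force: 20.0
```

servo_tool:
  series:
    - [[0,0,-10,0],[0,0,-30,0],[0,0,-40,0],[0,0,-40,0],[0,0,-28,0],[0,0,0,0],[18,1,0,0],[34,2.3,0,0],[34,2.3,0,0],[34,2.3,0,0]]

```text
t: 52.3
eef_pos: [0.5441, 0.2391, 0.1869]
ee_rot: [3.14, -0.001, -1.769]
force: [0.8, -0.8, -2.4]
width: 0.0636
gripper_force: 20.0
```

servo_tool:
  series:
    - [[34,2.3,0,0],[34,2.3,0,0],[34,2.3,0,0],[34,2.3,0,0],[34,2.3,0,0],[34,2.3,0,0],[34,2.3,0,0],[34,2.3,0,0],[34,2.3,0,0],[34,2.3,0,0]]

```text
t: 53.13
eef_pos: [0.4542, -0.0897, 0.1876]
ee_rot: [3.141, 0.0, -1.77]
force: [0.6, -0.1, -2.6]
width: 0.0634
gripper_force: 20.0
```

```bash
python3 plan.py 429.6,-184.2
```

```text
now [454.2 -89.7 187.6] -1.77 w 0.0634
429.6,-184.2 turn -0.0 shift 97.5 5.4
```

servo_tool:
  series:
    - [[34,2,0,0],[34,2,0,0],[20,1.4,0,0],[9.5,0,10,0],[0,0,25,0],[0,0,25,0],[0,0,25,0],[0,0,25,0],[0,0,20,0],[0,0,10,0]]

```text
t: 53.97
eef_pos: [0.4289, -0.1824, 0.0446]
ee_rot: [3.138, -0.0, -1.77]
force: [-0.7, 0.3, -2.7]
width: 0.0634
gripper_force: 20.0
```

servo_tool:
  series:
    - [[0,0,8,0],[0,0,4,0],[0,0,3,0],[0,0,0,0],[0,0,0,0],[0,0,0,0],[0,0,0,0],[0,0,0,0],[0,0,0,0],[0,0,0,0]]

```text
t: 54.8
eef_pos: [0.4309, -0.1828, 0.0328]
ee_rot: [-3.141, 0.0, -1.77]
force: [-0.1, -0.7, -3.2]
width: 0.0635
gripper_force: 20.0
```

```bash
python3 plan.py 429.6,-184.2
```

```text
now [ 430.9 -182.8   32.8] -1.77 w 0.0635
429.6,-184.2 turn -0.0 shift 1.6 1.0
```

Lower the last 7 mm, release, retreat upward, and check.

servo_tool:
  series:
    - [[1.6,1,2,0],[0,0,1.5,0],[0,0,1,0],[0,0,1,0],[0,0,0.7,0],[0,0,0.5,0],[0,0,0.4,0],[0,0,0,0],[0,0,0,0],[0,0,0,0]]

```text
t: 55.63
eef_pos: [0.4295, -0.1842, 0.0257]
ee_rot: [-3.142, -0.0, -1.77]
force: [-2.2, 1.3, 4.4]
width: 0.0638
gripper_force: 20.0
```

servo_tool:
  series:
    - [[0,0,0,0],[0,0,0,0],[0,0,0,0],[0,0,0,0],[0,0,0,0],[0,0,0,0],[0,0,0,0],[0,0,-10,0],[0,0,-30,0],[0,0,-40,0]]
  claw: -1

```text
t: 56.47
eef_pos: [0.4272, -0.184, 0.104]
ee_rot: [3.135, -0.001, -1.77]
force: [2.8, -0.1, -0.1]
width: 0.0876
gripper_force: 0.0
```

servo_tool:
  series:
    - [[0,0,-40,0],[0,0,-40,0],[0,0,-20,0],[20,10,0,0],[30,20,0,0],[30,20,0,0],[30,20,0,0],[30,20,0,0],[30,20,0,0],[30,20,0,0]]

```text
t: 57.3
eef_pos: [0.2611, -0.3554, 0.2057]
ee_rot: [-3.141, -0.0, -1.769]
force: [1.0, -0.9, 0.4]
width: 0.0873
gripper_force: 0.0
```

servo_tool:
  series:
    - [[30,20,0,0],[30,20,0,0],[30,20,0,0],[30,20,0,0],[30,20,0,0],[30,20,0,0],[10,10,0,0],[0,0,0,0],[0,0,0,0],[0,0,0,0]]

```text
t: 58.13
eef_pos: [0.0976, -0.5147, 0.2053]
ee_rot: [3.141, 0.0, -1.77]
force: [0.5, 0.6, -0.1]
width: 0.0875
gripper_force: 0.0
```

```bash
python3 - <<'E'
from h import *
G=dict(candle=(.4295,-.184,0),vase=(.67,-.0157,0),clock=(.4716,.139,-.237),case=(.535,-.371,-.197),glass=(.609,.172,0))
for cam in('top','scene'):
    shot(cam,f'pics/{cam}9.png')
    for n in G:
        m=mask(cam,n,(*G[n][:2],.04))
        print(cam,n,G[n],None if m is None else fit(cam,n,m,G[n],0 if n=='glass' else .008,None,n in('clock','case')))
E
```

```text
top candle (0.4295, -0.184, 0) [0.429, -0.1831, 0.0, 0.0154]
top vase (0.67, -0.0157, 0) [0.6695, -0.0137, 0.0, 0.0481]
top clock (0.4716, 0.139, -0.237) [0.4708, 0.1384, -0.2355, 0.0354]
top case (0.535, -0.371, -0.197) [0.5332, -0.3705, -0.2279, 0.0737]
top glass (0.609, 0.172, 0) [0.6085, 0.1713, 0.0, 0.0236]
scene candle (0.4295, -0.184, 0) [0.429, -0.1854, 0.0, 0.0244]
scene vase (0.67, -0.0157, 0) [0.6696, -0.0149, 0.0, 0.0456]
scene clock (0.4716, 0.139, -0.237) [0.4713, 0.1389, -0.2975, 0.0397]
scene case (0.535, -0.371, -0.197) [0.535, -0.3736, -0.2091, 0.077]
scene glass (0.609, 0.172, 0) [0.6091, 0.1715, 0.0, 0.0158]
```

View pics/top9.png

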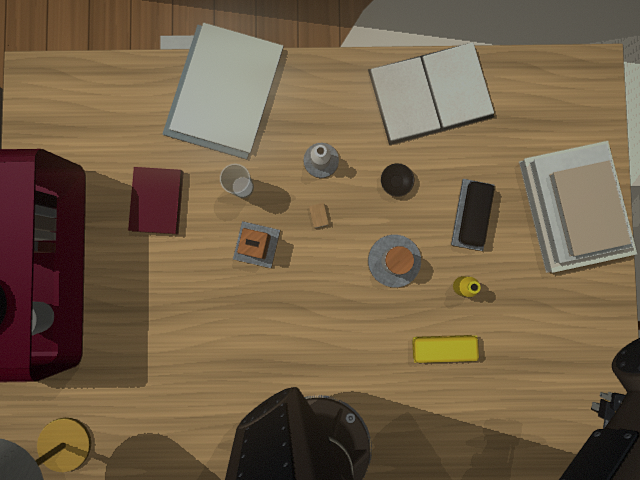

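View pics/scene9.png

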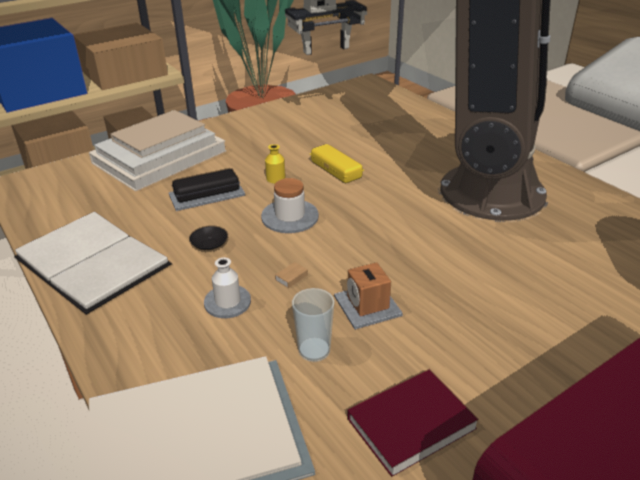

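Both pictures show every thing on its own mat: candle (399,260 in the top view), vase (320,153), clock (256,243) and case (475,213). The glass has not moved, the book is empty, and the measured offsets are about 2 mm or less. I hand the job in.

```bash
python3 -c "
from station import ticket;print(ticket.job_done())"
```

```text
the job is handed in; nothing more can be done
None
```

The candle, vase, clock and case each stand on their own mats, centred to within about 3 mm in the final camera check. The glass was not disturbed, and the job was handed in at about 58 s.

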